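# Open the date dish with the squeeze clasp

## Task

Open the date dish for the guests. The milk jug stands behind it where the lid swings back, so slide the jug upright onto the free square coaster; pinch the two orange tabs together to let the lid spring up, then push the lid right over until it rests open at its back stop. Neither the lid nor the dish may be knocked against the jug, and the cups and the sugar canister stay standing where they are.

Things in the scene. Friction and masses are not known exactly. Their poses are not given: they have to be found in the camera images.
- dish: White ceramic date dish, fixed to the table: 100 mm deep (its x), 130 mm wide (its y), 66 mm high with its blue lid shut. Origin: centre of its underside. At its -x side, the front, a white clasp block (x -98 to -52, y -36 to 36 mm, top at z 46 mm) carries two orange tabs; its +x side is the hinge side. Its yaw varies 0.3 rad either way.
- clasp (a point): Point midway between the two orange tabs, dish frame x -80 mm, y 0, z 75 mm. The tabs are upright paddles 24 mm long in dish x, 6 mm thick, z 50 to 95 mm, 54 mm over their outer faces (dish y +27 and -27 mm), 38 mm fully squeezed. Squeeze them together along dish y. 45 mm beside them is free above z 60 mm. The shut lid's front edge lies 28 mm from here towards +x.
- tab_l (a joint): Inward travel in m of the orange tab on the dish's +y side: 0 at rest, 0.008 at its stop. Sprung: 4 N to start, about 7 N at the stop; springs back when let go. Its hook holds the 20 mm wide brass tongue of the lid, which runs between the tabs at z 58 to 64 mm.
- tab_r (a joint): The same for the orange tab on the dish's -y side. Both hooks have let go of the lid's tongue once both tabs are in by about 4.5 mm.
- lid (a joint): Angle in rad of the blue lid (0.2 kg), hinge line along dish y: 0 shut and latched, 2.65 at its back stop. Once unlatched a spring lifts it by itself to about 1.05 (60 degrees), where it rests. From there it is free: push its raised front edge or tongue towards the hinge side; past upright (1.57) it falls slowly to the stop. Plate 102 mm long, 134 mm wide, 8 mm thick.
- hinge (a point): Middle of the lid's hinge line: dish frame x +50 mm, y 0, z 58 mm. The brass tongue at the middle of the lid's front edge reaches 143 mm from the hinge line: shut it points to dish -x; with the lid sprung up its tip stands about 71 mm from here towards dish -x and 124 mm higher.
- jug: Stainless steel milk jug, loose, about 0.35 kg, empty, open, standing behind the dish in the lid's way. Outer radius 38 mm at the foot, 39 mm at z 30 mm, 34 to 36 mm near the rim, 96 mm high. Origin: centre of its underside. Wire handle on its own +x side, out to 70 mm from the axis, z 22 to 86 mm, pointing away from the dish to within 0.3 rad; small spout at its -x.
- coaster: Square flat paper coaster, tan with a red border, 120 mm by 120 mm, 1 mm thin (nothing to bump into), lying behind the dish on its left or right, 148 to 160 mm from the dish's centre line. Origin: its centre. The jug belongs on it.
- canister: White sugar canister with wooden lid and small brass knob, loose, 0.4 kg, radius 35 mm, 92 mm high, standing on the other side from the coaster, 148 to 160 mm from the dish's centre line. Origin: centre of its underside.
- cup_a: White porcelain espresso cup, loose, radius 31 mm, 56 mm high, handle at its +y reaching about 60 mm from its axis, standing beside the front corner of the dish. Origin: centre of its underside.
- cup_b: Blue porcelain espresso cup, otherwise like the white one, beside the other front corner.

How it is judged:
On the way, in this order (a step that is already met when the one before it is completed fails the run):
1. both orange tabs are pinched in together (value of joint each of tab_l, tab_r above 0.004 m).
2. the lid has sprung up and the tabs are let go (value of joint lid above 0.6 rad and value of joint each of tab_l, tab_r below 0.002 m).
3. the lid is pushed right over (value of joint lid above 2.4 rad), for 0.2 s.
At the end, for the whole second after the job is handed in: The lid rests open at its back stop (beyond 2.4 rad), the jug stands upright and at rest on the coaster with its centre within 40 mm of the coaster's centre; the cups and canister still stand within 30 mm of where they were (value of joint lid above 2.4 rad and horizontal distance between jug and coaster below 0.04 m and angle between jug's own z axis and vertical below 0.1 rad and linear speed of jug below 0.02 m/s and height (world z) of jug below 0.01 m); the robot touches nothing.
It fails at once if the jug is knocked or pressed against the dish or its lid (over 3 N) (contact force between dish and jug above 3 N).
It fails at once if the jug is tipped beyond 0.4 rad (angle between jug's own z axis and vertical above 0.4 rad).
It fails at once if a cup or the canister is shifted by more than 30 mm (distance of any of cup_a, cup_b, canister from where it was at the start of the episode above 0.03 m).
It fails at once if a cup or the canister is tipped beyond 0.4 rad (angle between any of cup_a, cup_b, canister's own z axis and vertical above 0.4 rad).
It also fails if it takes over 64 s, if anything falls off the work surface, if the arm or the gripper's body presses on something with over 40 N, if the wrist force passes 120 N, or if a joint passes its speed limit or range.

## Robot

A 6-joint arm with a two-finger parallel gripper is mounted at the origin on the work surface. World frame = base frame: x ahead of the robot, y to its left, z up, the work surface at z = 0. Lengths are in m, angles in rad, forces in N, time in s.
With the tool pointing down it reaches from about 0.35 to 0.975 m from the base axis. Payload 4.9 kg.
Tool frame: the origin (TCP) lies at the very end of the fingers, on their centre line; the grasp point (between the pads) lies 19 mm behind it (grasp_offset is the distance from the TCP to the grasp point, in m); x points along the fingers, y is the direction in which the jaws open and shut, and the axes are right-handed (so a half turn about x gives the same grasp; the last joint's range is limited). The gripper opens to 85 mm and grips with 20 to 120 N. Pads are 22 mm wide; open, the fingers measure 114 mm over their backs; the gripper's body (76 mm by 85 mm) begins 54 mm behind the grasp point. The pads swing forward as they close: fully open they stand 13 mm farther back than shut.
Start: joints at [-1.283, 0.053, 1.613, -0, 1.476, -0.119], TCP at [0.247, -0.574, 0.231] pointing down, gripper open.
Joint ranges: [-3.01, 3.01], [-1.01, 2.22], [0.06, 2.58], [-1.02, 4.17], [0.09, 2.62], [-3.14, 3.14]. Speed limits (rad/s): [2.57, 2.57, 3.14, 3.14, 3.14, 3.14].

## Interface

Orientations are given as a rotation vector (axis times angle).
In Python, from station import get_obs, get_image, camera_model, finish_job, grasp_offset gives the robot as it stands.
- The arm moves only by the shell command python3 -m crank 'ROWS' [OPENING] [FORCE]. ROWS is JSON, a list that holds one entry, the list of rows, each a list of 4 numbers: the shift along the world's x, y, z in m, then the turn about the world's z in degrees. In form: [[[dx, dy, dz, turn], ...]]. A call has 1 to 5 rows; each row is the pose to reach, as a shift and turn from the pose commanded when the call began; what a row does not reach only later rows make up. A row lasts 1/12 s, in which the tool goes at most 41.7 mm and 7.16 degrees, less where a joint would pass 70% of its speed; a pose out of reach is approached as far as the arm can. A call with a gripper value outside its range is refused whole. OPENING is the opening, from 0 (shut) to 1 (fully open), set as the call begins (- or left out, the last holds). The fingers move at their own pace and stop on an object; FORCE is the grip in N (left out, the last holds). Time passes only in rows, so rows that repeat a pose let the fingers close. It gives the time, the measured TCP pose, the force and the opening at its end, in the units of the state.
- get_obs(): the state, without advancing time (a new reading comes with each control period).
- get_image(name): name is "scene" or "top"; returns (picture, depth): 384x512x3 uint8, red, green, blue; 384x512 float32, m along the optical axis (not along the pixel's ray), 0 where there is no reading.
- camera_model(name): a dict with "fx", "fy", "cx", "cy" (pixels), "k1" (the pictures are not rectified: a ray, as slopes to the right and down, at radius r is drawn at 1 + k1 r^2 times it, then the intrinsics apply), "xyz" and "attitude" of the camera in the world. Camera axes: x right, y down, z forward; pixel columns grow to the right and rows downward; lengths in m; the calibration is good to about 2 mm. A picture is of the moment at which its call begins. camera_model takes no time and is no camera call.
- finish_job(): hands the job in, once; it reports no verdict.
The state is a dict: "t": time; "q": joint angles; "dq": joint speeds; "effort": joint torques, N m; "tool_pos": TCP position; "tool_rot": TCP orientation; "contact_force": force on the tool from outside, world axes, zero at the start; "wrist_torque": the same for the moment, N m; "opening": finger opening in m.
Only numpy, scipy, OpenCV 4.12 (cv2) and the standard library are available. Lean on these libraries where they do the work, as an engineer would, in place of code of your own. Each camera call takes 0.05 s, during which the arm holds its last target.

## Working session

There is one attempt and no reset: what is moved stays moved. The work goes in short steps, Python scripts to look and compute and a shell command to move; the robot and the scene stay as the last step left them, time stands still between calls to the robot, and variables do not carry over. Pictures are saved under pics/ and viewed, and the job is handed in when it is done.

```bash
mkdir -p pics; ls; python3 - <<'E'
from station import *
import cv2
print(get_obs()); print(grasp_offset)
for n in("scene","top"):
    im,d=get_image(n); cv2.imwrite(f"pics/{n}0.png",im[:,:,::-1]); print(n,camera_model(n))
    import numpy as np; np.save(f"pics/{n}0.npy",d)
E
```

```text
pics
{'t': 0.0, 'q': array([-1.28300096e+00,  5.33699081e-02,  1.61430144e+00,  1.34751265e-05,
        1.47595211e+00, -1.19024125e-01]), 'dq': array([-4.39349620e-04, -8.31731119e-04,  1.91046195e-05, -3.10896838e-04,
        1.84485350e-03, -1.57984087e-03]), 'effort': array([ 1.71694533e-03, -3.93677688e+01, -3.70179713e+01, -2.54153622e-05,
        7.07662912e-03,  1.46338536e-06]), 'tool_pos': array([ 0.24712138, -0.57340267,  0.23005046]), 'tool_rot': array([ 1.99824622,  0.41426053, -1.99856821]), 'contact_force': array([ 6.93611527e-01, -9.55460802e-01, -4.73933089e-04]), 'wrist_torque': array([ 2.69860832e-05,  7.44606917e-03, -3.62291865e-04]), 'opening': 0.08528645916509212}
0.0187
scene {'fx': 370.0245016013773, 'fy': 370.0245016013773, 'cx': 254.68538057338375, 'cy': 195.5556797720121, 'k1': -0.08223543374171252, 'xyz': array([0.89227692, 0.33512746, 0.53112028]), 'attitude': array([-1.00905151, -2.45867739,  1.03773899])}
top {'fx': 396.75266797127296, 'fy': 396.75266797127296, 'cx': 253.21049226818096, 'cy': 196.14161079630063, 'k1': 0.02303485070740036, 'xyz': array([0.45556929, 0.03327557, 0.78461907]), 'attitude': array([-2.16831456,  2.11431314, -0.19843108])}
```

View pics/top0.png

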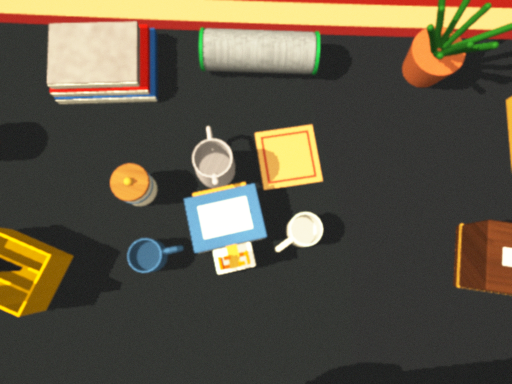

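View pics/scene0.png

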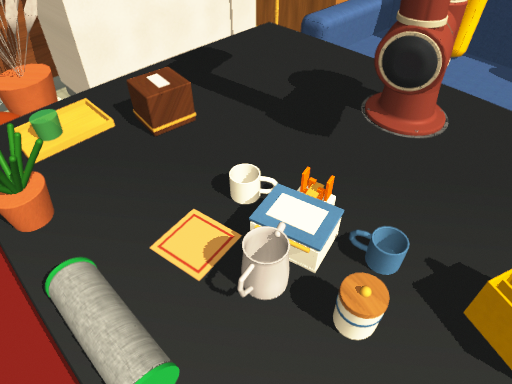

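The top view shows the dish at about (225,218), the jug at (213,160), the coaster at (289,157), the canister at (130,182), the blue cup at (146,255), the white cup at (304,229) and the tabs at (235,255).

```bash
cat > h.py <<'E'
import numpy as np, cv2
from scipy.spatial.transform import Rotation as R
from station import camera_model
def K(n):
    c=camera_model(n); return np.array([[c['fx'],0,c['cx']],[0,c['fy'],c['cy']],[0,0,1]]),np.array([c['k1'],0,0,0,0]),R.from_rotvec(c['attitude']).as_matrix(),np.array(c['xyz'])
def ray(n,u,v):
    k,d,r,x=K(n); p=cv2.undistortPoints(np.array([[[u,v]]],float),k,d)[0,0]
    return r@np.array([p[0],p[1],1]),x
def onz(n,u,v,z):
    r,x=ray(n,u,v); return x+r*(z-x[2])/r[2]
def dep(n,u,v,d):
    r,x=ray(n,u,v); return x+r*d[int(round(v)),int(round(u))]
def proj(n,P):
    k,d,r,x=K(n); P=np.atleast_2d(P)
    return cv2.projectPoints(((P-x)@r).reshape(-1,1,3),np.zeros(3),np.zeros(3),k,d)[0][:,0]
def cloud(n,d):
    k,dd,r,x=K(n); v,u=np.mgrid[:384,:512]
    p=cv2.undistortPoints(np.stack([u.ravel(),v.ravel()],1).astype(float)[:,None],k,dd)[:,0]
    return (np.c_[p,np.ones(len(p))]*d.ravel()[:,None]@r.T+x).reshape(384,512,3)
E
python3 - <<'E'
from h import *
im=cv2.imread('pics/top0.png'); c=cv2.resize(im[110:285,100:335],None,fx=3.4,fy=3.4,interpolation=cv2.INTER_CUBIC); cv2.imwrite('pics/crop0.png',c)
d=np.load('pics/top0.npy'); C=cloud('top',d)
for nm,u,v in [('dishlid',225,218),('jugfl',213,160),('coaster',289,157),('can',125,178),('cupb',146,255),('cupa',304,229),('block',222,262)]:
    print(nm,C[v,u].round(3))
print('up dir', onz('top',250,100,0)-onz('top',250,250,0))
E
```

```text
dishlid [0.536 0.073 0.068]
jugfl [0.659 0.104 0.007]
coaster [ 0.672 -0.05  -0.   ]
can [0.6   0.252 0.088]
cupb [0.467 0.226 0.003]
cupa [ 0.525 -0.08   0.003]
block [0.457 0.074 0.083]
up dir [3.10617851e-01 7.75054994e-03 1.11022302e-16]
```

View pics/crop0.png

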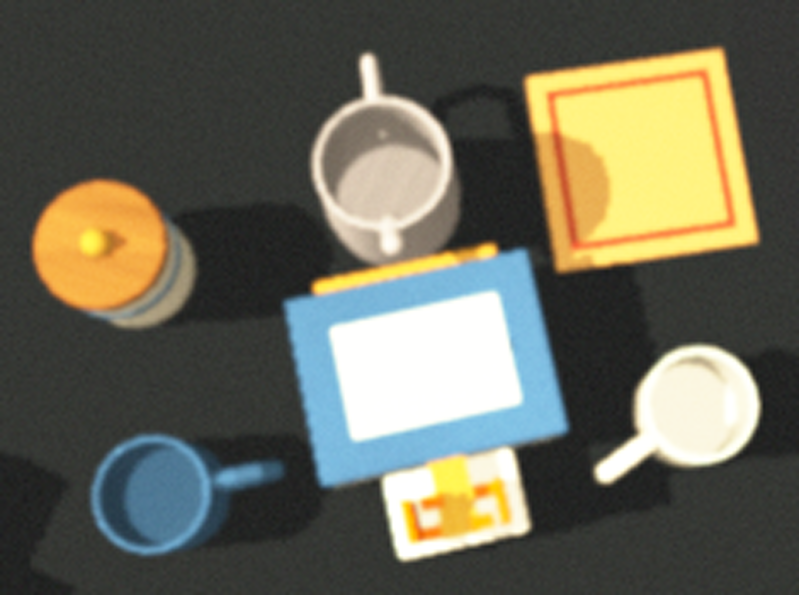

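```bash
python3 - <<'E'
from h import *
def P(x,y,z): return onz('top',x/3.4+100-.35,y/3.4+110-.35,z)
L=[P(*p,.066) for p in [(287,302),(527,250),(567,430),(325,485)]]
L=np.array(L); c=L.mean(0); print(L.round(3)); print('sides',[np.linalg.norm(L[i]-L[i-1]).round(3) for i in range(4)])
xd=(L[0]+L[1]-L[2]-L[3]); yd=L[0]+L[3]-L[1]-L[2]
print('yaw',np.arctan2(xd[1],xd[0]),np.arctan2(-yd[0],yd[1]))
yaw=np.mean([np.arctan2(xd[1],xd[0]),np.arctan2(-yd[0],yd[1])])
print('lid centre',c)
Rz=np.array([[np.cos(yaw),-np.sin(yaw)],[np.sin(yaw),np.cos(yaw)]])
D=c[:2]-Rz@[-.001,0]   # lid spans x -52..50
print('dish',D,'clasp',D+Rz@[-.08,0],'hinge',D+Rz@[.05,0])
# tabs: orange cloud
im=cv2.imread('pics/top0.png'); d=np.load('pics/top0.npy'); C=cloud('top',d)
for z,x,y in [(.095,0,0)]:pass
C2=(C[...,:2]-D)@Rz; m=(C[...,2]>.075)&(abs(C2[...,1])<.06)&(C2[...,0]<-.05)&(C2[...,0]>-.12)
print('tabs pts',C2[m].min(0),C2[m].max(0),C2[m].mean(0),m.sum())
out={}
for nm,p in dict(jug=(382,161,.096),can=(100,246,.085),cupb=(153,494,.056),cupa=(697,405,.056),hand=(368,60,.086),ha=(600,475,.03),hb=(280,470,.03)).items():
    q=P(*p); print(nm,q.round(4),'dish frame',((q[:2]-D)@Rz).round(4))
co=np.array([P(*p,.001) for p in [(525,75),(722,48),(758,242),(556,272)]]); print('coaster',co.mean(0),'df',((co.mean(0)[:2]-D)@Rz).round(4),[np.linalg.norm(co[i]-co[i-1]).round(3) for i in range(4)])
# jug foot/cloud
m=(C[...,2]>.08)&(abs(C2[...,1])<.08)&(C2[...,0]>.06)&(C2[...,0]<.2)
print('jug rim pts',C[m].min(0),C[m].max(0), m.sum())
m=(C[...,2]>.08)&(C[...,1]>.2)&(C[...,0]>.55)&(C[...,0]<.66)&(C[...,1]<.3)
print('can pts',C[m].min(0),C[m].max(0))
# side cam cross check
for nm,Q in dict(jugrim=[*P(382,161,.096)[:2],.096],can=[*P(100,246,.085)[:2],.085],dish=[*D,.066],clasp=[*(D+Rz@[-.08,0]),.095],coast=co.mean(0)).items(): print(nm,proj('scene',[Q]))
E
```

```text
[[ 0.57   0.149  0.066]
 [ 0.602  0.02   0.066]
 [ 0.505 -0.003  0.066]
 [ 0.473  0.124  0.066]]
sides [np.float64(0.1), np.float64(0.132), np.float64(0.1), np.float64(0.131)]
yaw 0.24552891479246525 0.24583570586318532
lid centre [0.53736252 0.07242031 0.066     ]
dish [0.53833249 0.07266353] clasp [0.46073476 0.05320608] hinge [0.58683107 0.08482444]
tabs pts [-0.09193796 -0.02640057] [-0.06829886  0.02718944] [-0.08870432 -0.01566153] 877
jug [0.6413 0.0982 0.096 ] dish frame [ 0.1061 -0.0003]
can [0.5939 0.2449 0.085 ] dish frame [0.0958 0.1535]
cupb [0.4664 0.2156 0.056 ] dish frame [-0.035   0.1561]
cupa [ 0.5208 -0.0738  0.056 ] dish frame [-0.0526 -0.1378]
hand [0.6999 0.1089 0.086 ] dish frame [ 0.1655 -0.0041]
ha [ 0.4829 -0.0237  0.03  ] dish frame [-0.0772 -0.08  ]
hb [0.4814 0.1534 0.03  ] dish frame [-0.0356  0.0921]
coaster [ 0.6732094  -0.04750482  0.001     ] df [ 0.1016 -0.1494] [np.float64(0.123), np.float64(0.121), np.float64(0.122), np.float64(0.122)]
jug rim pts [0.59517787 0.06244358 0.08017673] [0.70191829 0.13230535 0.10280507] 475
can pts [0.56169135 0.21197632 0.08000682] [0.6280008  0.27950534 0.09295825]
jugrim [[265.47900808 242.22817387]]
can [[364.81694304 286.96961568]]
dish [[296.47305821 211.55592471]]
clasp [[317.71632798 172.71126513]]
coast [[195.73845122 239.71059179]]
```

```bash
cat >> h.py <<'E'
DISH=np.array([.5383,.0727]); YAW=.2457
Rz=np.array([[np.cos(YAW),-np.sin(YAW)],[np.sin(YAW),np.cos(YAW)]])
def st(*goals):
    from station import get_obs
    o=get_obs(); M=R.from_rotvec(o['tool_rot']).as_matrix(); p=np.array(o['tool_pos'])
    y=np.degrees(np.arctan2(M[1,1],M[0,1])); w=np.degrees(YAW)+90
    print('t',round(o['t'],2),'tcp',p.round(4),'xaxis',M[:,0].round(3),'turn needed',((w-y+90)%180-90).round(1),'F',np.round(o['contact_force'],1),'open',round(o['opening'],4),'q6',round(o['q'][5],2))
    print(' dish frame',((p[:2]-DISH)@Rz).round(4))
    for g in goals: print(' to',g,'d',(np.array(g)-p).round(4))
def dw(x,y,z): return [*(DISH+Rz@[x,y]),z]
E
python3 - <<'E'
from h import *
st([.6413,.0982,.2],[.6413,.0982,.055],[.6732,-.0475,.055])
E
```

```text
t 0.1 tcp [ 0.2471 -0.5735  0.2302] xaxis [-0.001  0.002 -1.   ] turn needed -9.2 F [-0.4 -0.2  0.3] open 0.0853 q6 -0.12
 dish frame [-0.4396 -0.5559]
 to [0.6413, 0.0982, 0.2] d [ 0.3942  0.6717 -0.0302]
 to [0.6413, 0.0982, 0.055] d [ 0.3942  0.6717 -0.1752]
 to [0.6732, -0.0475, 0.055] d [ 0.4261  0.526  -0.1752]
```

```bash
python3 -m crank '[[[0.02,0.034,0,-2],[0.04,0.068,0,-4],[0.06,0.102,0,-6],[0.08,0.136,0,-8],[0.1,0.17,0,-9.2]]]' 1 30
python3 -m crank '[[[0.02,0.034,0,0],[0.04,0.068,0,0],[0.06,0.102,0,0],[0.08,0.136,0,0],[0.1,0.17,0,0]]]'
python3 -m crank '[[[0.02,0.034,0,0],[0.04,0.068,0,0],[0.06,0.102,0,0],[0.08,0.136,0,0],[0.1,0.17,0,0]]]'
python3 -m crank '[[[0.02,0.034,0,0],[0.04,0.068,0,0],[0.06,0.102,0,0],[0.08,0.136,0,0],[0.094,0.161,0,0]]]'
python3 -m crank '[[[0,0,0,0],[0,0,0,0],[0,0,0,0]]]'
python3 - <<'E'
from h import *
st([.6413,.0982,.2],[.6413,.0982,.055],[.6732,-.0475,.055])
E
```

```text
t: 0.52
tool_pos: [0.3476, -0.4021, 0.2306]
tool_rot: [2.092, 0.258, -2.092]
contact_force: [0.9, 0.4, -0.2]
opening: 0.0848
t: 0.93
tool_pos: [0.4476, -0.232, 0.2309]
tool_rot: [2.091, 0.259, -2.091]
contact_force: [1.1, -0.6, -0.3]
opening: 0.085
t: 1.35
tool_pos: [0.5477, -0.0619, 0.2309]
tool_rot: [2.09, 0.259, -2.091]
contact_force: [-0.0, -1.2, 0.4]
opening: 0.085
t: 1.77
tool_pos: [0.6419, 0.1, 0.2305]
tool_rot: [2.089, 0.261, -2.091]
contact_force: [0.6, -0.3, 0.6]
opening: 0.0853
t: 2.02
tool_pos: [0.6408, 0.0967, 0.2306]
tool_rot: [2.089, 0.258, -2.092]
contact_force: [0.0, -0.1, -0.6]
opening: 0.0856
t 2.02 tcp [0.6408 0.0967 0.2306] xaxis [-0.001 -0.001 -1.   ] turn needed -0.0 F [ 0.  -0.1 -0.6] open 0.0856 q6 1.36
 dish frame [ 0.1053 -0.0017]
 to [0.6413, 0.0982, 0.2] d [ 0.0005  0.0015 -0.0306]
 to [0.6413, 0.0982, 0.055] d [ 0.0005  0.0015 -0.1756]
 to [0.6732, -0.0475, 0.055] d [ 0.0324 -0.1442 -0.1756]
```

```bash
python3 -m crank '[[[0,0.001,-0.03,0],[0,0.001,-0.06,0],[0,0.001,-0.09,0],[0,0.001,-0.11,0],[0,0.001,-0.125,0]]]'
python3 - <<'E'
from h import *
st()
from station import get_image
a,_=get_image('top'); b,_=get_image('scene')
cv2.imwrite('pics/j1.png',cv2.resize(np.hstack([a[80:300,100:340],b[150:370,150:390]])[:,:,::-1],None,fx=1.66,fy=1.66))
E
```

```text
t: 2.43
tool_pos: [0.6393, 0.0964, 0.1033]
tool_rot: [2.088, 0.257, -2.096]
contact_force: [-1.0, 0.1, 0.1]
opening: 0.0856
t 2.43 tcp [0.6393 0.0964 0.1033] xaxis [-0.004 -0.    -1.   ] turn needed 0.1 F [-1.   0.1  0.1] open 0.0856 q6 1.36
 dish frame [ 0.1037 -0.0016]
```

View pics/j1.png

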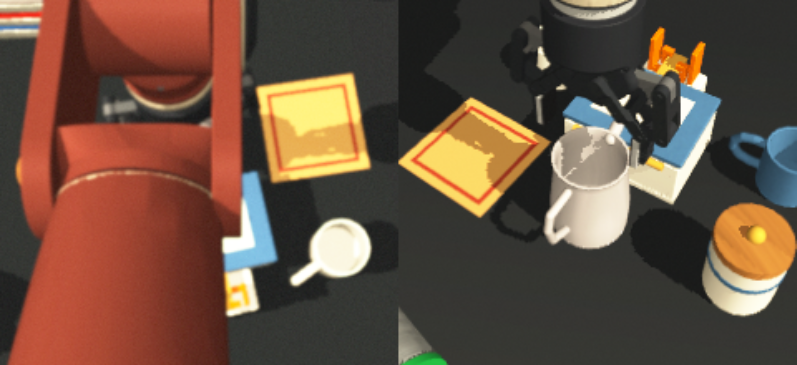

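```bash
python3 - <<'E'
from h import *
for s in (1,-1):
  for x,h in((0,.116),(0,.103)):
    p=proj('scene',[dw(.104+x,s*.043,h)])[0]; print(s,h,(p-[150,150])*1.66+[398,0])
from station import get_image
b,d=get_image('scene')
cv2.imwrite('pics/j2.png',cv2.resize(b[120:300,200:340][:,:,::-1],None,fx=3.3,fy=3.3))
E
```

```text
1 0.116 [635.23997329 157.43759083]
1 0.103 [634.23412225 166.72972398]
-1 0.116 [550.36686482 118.40249081]
-1 0.103 [550.81269344 127.82682654]
```

View pics/j2.png

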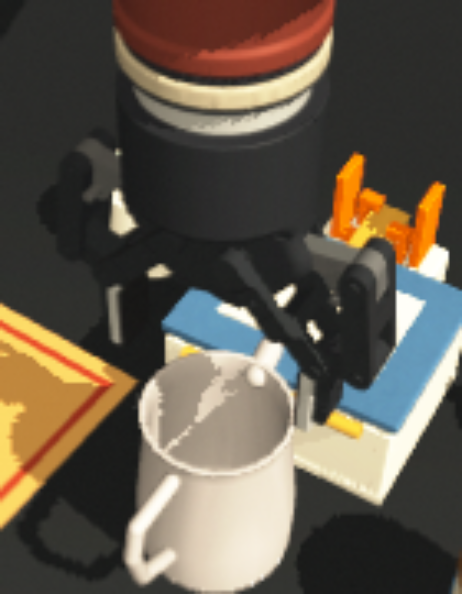

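```bash
python3 -m crank '[[[0.001,0.001,-0.015,0],[0.001,0.001,-0.03,0],[0.001,0.001,-0.04,0],[0.001,0.001,-0.05,0],[0.001,0.001,-0.05,0]]]'
python3 -m crank '[[[0,0,0,0],[0,0,0,0],[0,0,0,0],[0,0,0,0],[0,0,0,0]]]' 0 25
python3 -m crank '[[[0,0,0,0],[0,0,0,0],[0,0,0,0],[0,0,0,0],[0,0,0,0]]]'
python3 - <<'E'
from h import *
st([.6732,-.0475,.055])
from station import get_image
b,d=get_image('scene')
cv2.imwrite('pics/j3.png',cv2.resize(b[120:300,200:340][:,:,::-1],None,fx=3.3,fy=3.3))
E
```

```text
t: 3.0
tool_pos: [0.6403, 0.099, 0.0529]
tool_rot: [2.085, 0.259, -2.096]
contact_force: [-0.9, 0.2, -0.7]
opening: 0.0854
t: 3.42
tool_pos: [0.6422, 0.099, 0.0563]
tool_rot: [2.09, 0.259, -2.09]
contact_force: [0.0, -0.4, -3.1]
opening: 0.0698
t: 3.83
tool_pos: [0.6423, 0.099, 0.0563]
tool_rot: [2.091, 0.259, -2.09]
contact_force: [0.8, 0.8, -1.7]
opening: 0.0693
t 3.83 tcp [0.6423 0.099  0.0563] xaxis [ 0.  0. -1.] turn needed -0.0 F [ 0.8  0.8 -1.7] open 0.0693 q6 1.36
 dish frame [0.1073 0.0003]
 to [0.6732, -0.0475, 0.055] d [ 0.0309 -0.1465 -0.0013]
```

View pics/j3.png

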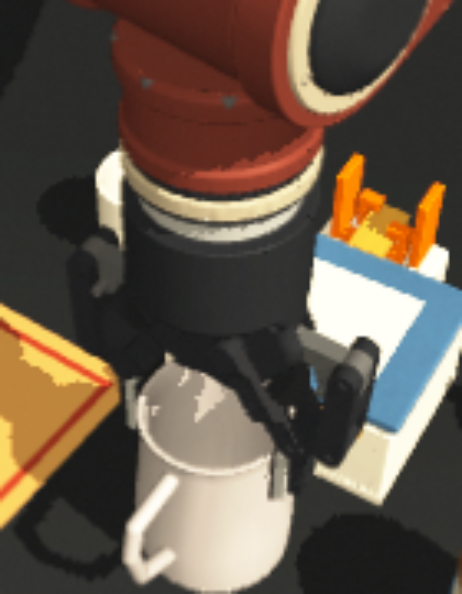

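The jug is gripped (opening 69 mm), and the pads sit on its two sides. Next I slide it.

```bash
python3 -m crank '[[[0.002,-0.01,0.001,0],[0.005,-0.022,0.001,0],[0.008,-0.036,0.001,0],[0.011,-0.05,0.001,0],[0.014,-0.064,0.001,0]]]' - 30
python3 -m crank '[[[0.004,-0.018,0,0],[0.008,-0.036,0,0],[0.012,-0.054,0,0],[0.015,-0.07,0,0],[0.018,-0.083,0,0]]]'
python3 -m crank '[[[0,0,0,0],[0,0,0,0],[0,0,-0.001,0],[0,0,-0.001,0]]]'
python3 - <<'E'
from h import *
st([.6732,-.0475,.055])
from station import get_image
b,d=get_image('scene')
cv2.imwrite('pics/j4.png',cv2.resize(b[120:320,130:370][:,:,::-1],None,fx=3,fy=3))
E
```

```text
t: 4.3
tool_pos: [0.6565, 0.0329, 0.0572]
tool_rot: [2.091, 0.258, -2.091]
contact_force: [-0.7, -1.0, -3.7]
opening: 0.0694
t: 4.72
tool_pos: [0.6745, -0.0506, 0.0572]
tool_rot: [2.091, 0.257, -2.091]
contact_force: [0.6, -0.3, -3.3]
opening: 0.0693
t: 5.05
tool_pos: [0.6743, -0.0474, 0.0564]
tool_rot: [2.09, 0.26, -2.09]
contact_force: [-0.1, -0.2, -3.0]
opening: 0.0696
t 5.05 tcp [ 0.6743 -0.0474  0.0564] xaxis [ 0.  0. -1.] turn needed -0.1 F [-0.1 -0.2 -3. ] open 0.0696 q6 1.14
 dish frame [ 0.1027 -0.1495]
 to [0.6732, -0.0475, 0.055] d [-0.0011 -0.0001 -0.0014]
```

View pics/j4.png

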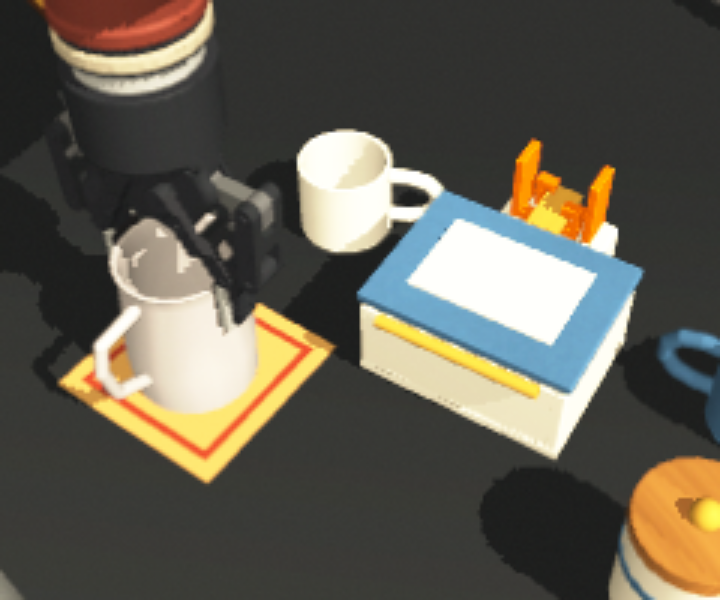

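The jug stands centred on the coaster, at about (190,350) in the crop. I let it go and rise.

```bash
python3 -m crank '[[[0,0,-0.001,0],[0,0,-0.001,0]]]'
python3 -m crank '[[[0,0,0,0],[0,0,0,0],[0,0,0,0],[0,0,0,0],[0,0,0,0]]]' 1
python3 -m crank '[[[0,0,0.015,0],[0,0,0.04,0],[0,0,0.08,0],[0,0,0.12,0],[0,0,0.15,0]]]'
python3 - <<'E'
from h import *
st(dw(-.085,0,.2),dw(-.085,0,.063))
E
```

```text
t: 5.27
tool_pos: [0.6746, -0.0472, 0.0563]
tool_rot: [2.091, 0.26, -2.089]
contact_force: [-1.5, 1.4, 3.6]
opening: 0.0693
t: 5.68
tool_pos: [0.6744, -0.048, 0.0554]
tool_rot: [2.091, 0.259, -2.09]
contact_force: [-0.3, 0.4, -0.2]
opening: 0.0856
t: 6.1
tool_pos: [0.6752, -0.0482, 0.2105]
tool_rot: [2.095, 0.257, -2.085]
contact_force: [1.0, 0.2, 1.1]
opening: 0.0854
t 6.1 tcp [ 0.6752 -0.0482  0.2105] xaxis [ 0.005 -0.001 -1.   ] turn needed -0.0 F [1.  0.2 1.1] open 0.0854 q6 1.14
 dish frame [ 0.1034 -0.1506]
 to [np.float64(0.45585277968058124), np.float64(0.052024994278084824), 0.2] d [-0.2194  0.1002 -0.0105]
 to [np.float64(0.45585277968058124), np.float64(0.052024994278084824), 0.063] d [-0.2194  0.1002 -0.1475]
```

```bash
python3 -m crank '[[[-0.036,0.016,0,0],[-0.072,0.033,0,0],[-0.108,0.049,0,0],[-0.144,0.066,0,0],[-0.18,0.082,0,0]]]'
python3 -m crank '[[[-0.02,0.009,0,0],[-0.039,0.018,0,0],[-0.039,0.018,0,0],[-0.039,0.018,0,0],[-0.039,0.018,0,0]]]'
python3 - <<'E'
from h import *
st(dw(-.085,0,.2),dw(-.085,0,.063))
from station import get_image
b,d=get_image('scene')
cv2.imwrite('pics/c1.png',cv2.resize(b[60:300,130:430][:,:,::-1],None,fx=2.5,fy=2.5))
E
```

```text
t: 6.52
tool_pos: [0.4928, 0.0346, 0.2064]
tool_rot: [2.092, 0.258, -2.089]
contact_force: [0.3, 0.6, 1.6]
opening: 0.0851
t: 6.93
tool_pos: [0.456, 0.0518, 0.2064]
tool_rot: [2.092, 0.258, -2.088]
contact_force: [-0.1, -0.2, 1.0]
opening: 0.0853
t 6.93 tcp [0.456  0.0518 0.2064] xaxis [ 0.002 -0.    -1.   ] turn needed -0.0 F [-0.1 -0.2  1. ] open 0.0853 q6 1.28
 dish frame [-0.0849 -0.0002]
 to [np.float64(0.45585277968058124), np.float64(0.052024994278084824), 0.2] d [-0.0001  0.0002 -0.0064]
 to [np.float64(0.45585277968058124), np.float64(0.052024994278084824), 0.063] d [-1.000e-04  2.000e-04 -1.434e-01]
```

View pics/c1.png

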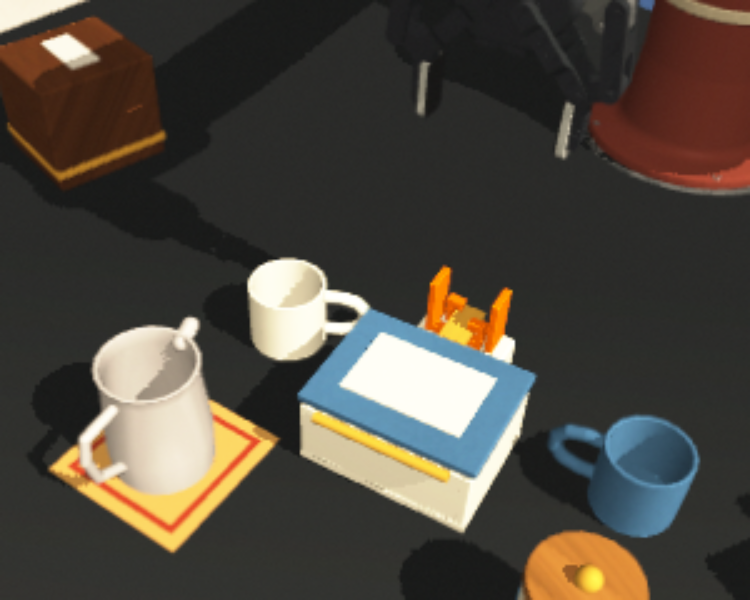

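The jug stands upright and free on the coaster, and the fingers are above the tabs at (470,310). I descend.

```bash
python3 -m crank '[[[0,0,-0.03,0],[0,0,-0.06,0],[0,0,-0.085,0],[0,0,-0.1,0],[0,0,-0.1,0]]]'
python3 -m crank '[[[0,0,-0.01,0],[0,0,-0.025,0],[0,0,-0.036,0],[0,0,-0.042,0],[0,0,-0.042,0]]]'
python3 - <<'E'
from h import *
st(dw(-.085,0,.063))
from station import get_image
b,d=get_image('scene')
cv2.imwrite('pics/c2.png',cv2.resize(b[80:260,220:420][:,:,::-1],None,fx=3.3,fy=3.3))
E
```

```text
t: 7.4
tool_pos: [0.4529, 0.0517, 0.101]
tool_rot: [2.083, 0.259, -2.1]
contact_force: [0.3, -0.8, -0.1]
opening: 0.0851
t: 7.82
tool_pos: [0.4548, 0.052, 0.0623]
tool_rot: [2.089, 0.259, -2.093]
contact_force: [-0.3, 1.0, -0.5]
opening: 0.0855
t 7.82 tcp [0.4548 0.052  0.0623] xaxis [-0.002  0.    -1.   ] turn needed -0.0 F [-0.3  1.  -0.5] open 0.0855 q6 1.28
 dish frame [-0.0861  0.0002]
 to [np.float64(0.45585277968058124), np.float64(0.052024994278084824), 0.063] d [0.0011 0.     0.0007]
```

View pics/c2.png

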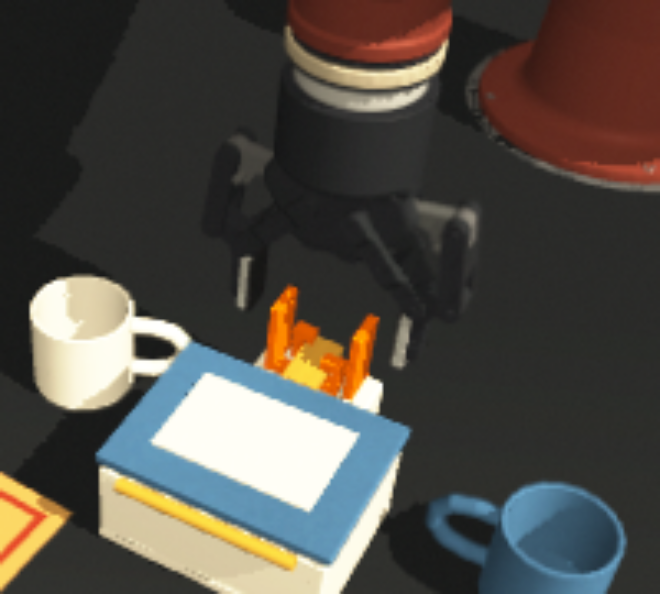

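The pads flank the tabs evenly: gaps of about 17 px either side at (257,290) and (388,340). I pinch.

```bash
python3 -m crank '[[[0,0,0,0],[0,0,0,0],[0,0,0,0],[0,0,0,0],[0,0,0,0]]]' 0 30
python3 -m crank '[[[0,0,0,0],[0,0,0,0],[0,0,0,0],[0,0,0,0],[0,0,0,0]]]'
python3 -m crank '[[[0,0,0,0],[0,0,0,0],[0,0,0,0],[0,0,0,0],[0,0,0,0]]]'
python3 - <<'E'
from h import *
st()
from station import get_image
b,d=get_image('scene')
cv2.imwrite('pics/c3.png',cv2.resize(b[80:260,220:420][:,:,::-1],None,fx=3.3,fy=3.3))
E
```

```text
t: 8.28
tool_pos: [0.4563, 0.0524, 0.0651]
tool_rot: [2.093, 0.26, -2.088]
contact_force: [-3.0, 2.5, 7.0]
opening: 0.0399
t: 8.7
tool_pos: [0.4563, 0.0524, 0.0651]
tool_rot: [2.093, 0.26, -2.088]
contact_force: [-1.7, 2.2, 6.3]
opening: 0.0398
t: 9.12
tool_pos: [0.4562, 0.0524, 0.0651]
tool_rot: [2.093, 0.26, -2.088]
contact_force: [-2.1, 2.3, 5.7]
opening: 0.0398
t 9.12 tcp [0.4562 0.0524 0.0651] xaxis [ 0.002  0.001 -1.   ] turn needed -0.1 F [-2.1  2.3  5.7] open 0.0398 q6 1.28
 dish frame [-0.0845  0.0003]
```

View pics/c3.png

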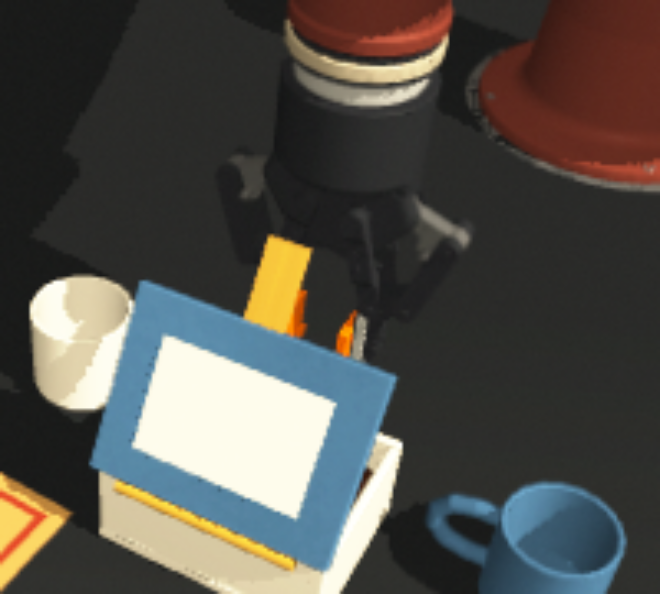

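The lid has sprung up until its tongue, at (280,280), rests near the gripper body. I open the fingers and back off towards dish -x.

```bash
python3 -m crank '[[[0,0,0,0],[0,0,0,0],[0,0,0,0],[0,0,0,0],[0,0,0,0]]]' 1
python3 -m crank '[[[-0.008,-0.002,0,0],[-0.016,-0.004,0,0],[-0.026,-0.0065,0,0],[-0.036,-0.009,0,0],[-0.048,-0.012,0,0]]]'
python3 -m crank '[[[-0.005,-0.001,0,0],[-0.01,-0.0025,0,0],[-0.012,-0.003,0,0],[-0.012,-0.003,0,0]]]'
python3 - <<'E'
from h import *
st()
from station import get_image
b,d=get_image('scene')
cv2.imwrite('pics/c4.png',cv2.resize(b[60:260,200:420][:,:,::-1],None,fx=3,fy=3))
E
```

```text
t: 9.58
tool_pos: [0.4554, 0.0518, 0.0634]
tool_rot: [2.09, 0.258, -2.09]
contact_force: [-0.1, 0.3, 0.1]
opening: 0.0852
t: 10.0
tool_pos: [0.4062, 0.0398, 0.0631]
tool_rot: [2.09, 0.259, -2.091]
contact_force: [0.6, -0.1, -0.2]
opening: 0.0853
t: 10.33
tool_pos: [0.3951, 0.0369, 0.0634]
tool_rot: [2.091, 0.258, -2.09]
contact_force: [-0.3, 0.1, 0.4]
opening: 0.0856
t 10.33 tcp [0.3951 0.0369 0.0634] xaxis [ 0. -0. -1.] turn needed -0.0 F [-0.3  0.1  0.4] open 0.0856 q6 1.23
 dish frame [-1.476e-01  1.000e-04]
```

View pics/c4.png

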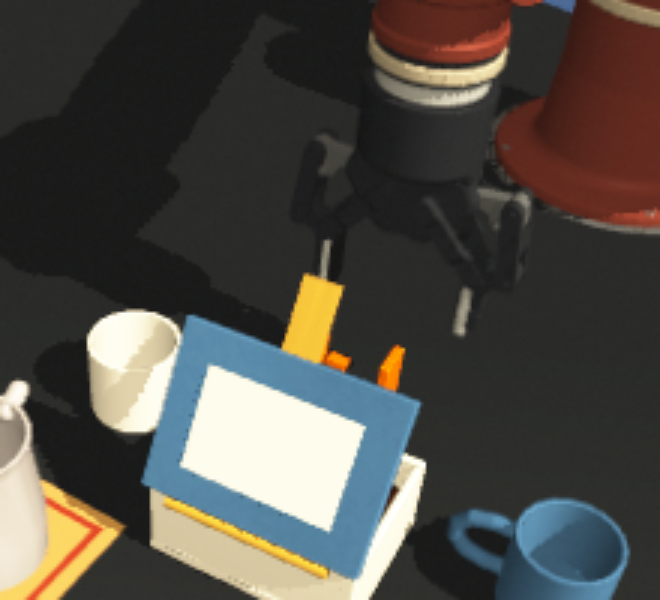

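```bash
python3 - <<'E'
from h import *
for th in (.4,.5,.6,.8,1.05):
    p=proj('scene',[dw(.05-.143*np.cos(th),0,.058+.143*np.sin(th))])[0]; print(th,p,(p-[200,60])*3)
E
```

```text
0.4 [319.31354236 164.16921577] [357.94062708 312.50764731]
0.5 [318.67638015 160.3900611 ] [356.02914046 301.17018331]
0.6 [317.66201561 157.16894071] [352.98604683 291.50682213]
0.8 [314.44706891 152.66047328] [343.34120672 277.98141984]
1.05 [308.11766695 151.32848336] [324.35300084 273.98545007]
```

The lid rests at about 1.05 rad (tongue tip at (322,278) in the crop, predicted (324,274)). The tabs are upright again. I rise with the fingers shut.

```bash
python3 -m crank '[[[0,0,0.03,0],[0,0,0.06,0],[0,0,0.079,0],[0,0,0.079,0],[0,0,0.079,0]]]' 0 40
python3 -m crank '[[[0.02,0.005,0,0],[0.04,0.01,0,0],[0.06,0.015,0,0],[0.08,0.02,0,0],[0.09,0.0225,0,0]]]'
python3 - <<'E'
from h import *
st(dw(.06,0,.142))
from station import get_image
b,d=get_image('scene')
cv2.imwrite('pics/c5.png',cv2.resize(b[30:260,200:420][:,:,::-1],None,fx=2.6,fy=2.6))
E
```

```text
t: 10.8
tool_pos: [0.3966, 0.037, 0.1438]
tool_rot: [2.093, 0.258, -2.087]
contact_force: [-0.1, -0.6, -0.5]
opening: 0.0257
t: 11.22
tool_pos: [0.486, 0.06, 0.1401]
tool_rot: [2.088, 0.26, -2.094]
contact_force: [1.0, 0.3, -1.3]
opening: -0.0002
t 11.22 tcp [0.486  0.06   0.1401] xaxis [-0.003  0.    -1.   ] turn needed -0.0 F [ 1.   0.3 -1.3] open -0.0002 q6 1.29
 dish frame [-0.0538  0.0004]
 to [np.float64(0.5964980378725309), np.float64(0.08729412168605777), 0.142] d [0.1105 0.0273 0.0019]
```

View pics/c5.png

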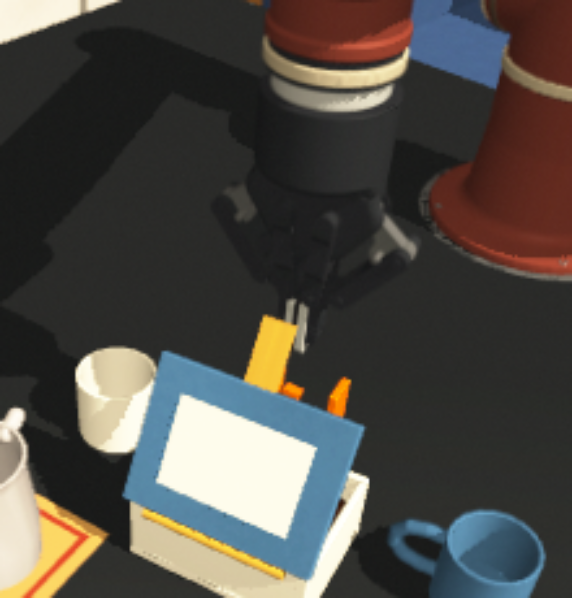

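```bash
python3 -m crank '[[[0.012,0.003,0.002,0],[0.024,0.006,0.002,0],[0.036,0.009,0.002,0],[0.048,0.012,0.002,0],[0.06,0.015,0.002,0]]]'
python3 -m crank '[[[0.012,0.003,0,0],[0.024,0.006,0,0],[0.036,0.009,0,0],[0.048,0.012,0,0],[0.053,0.013,0,0]]]'
python3 -m crank '[[[0,0,0,0],[0,0,0,0],[0,0,0,0],[0,0,0,0],[0,0,0,0]]]'
python3 - <<'E'
from h import *
st()
from station import get_image
b,d=get_image('scene')
cv2.imwrite('pics/c6.png',cv2.resize(b[30:330,130:430][:,:,::-1],None,fx=2,fy=2))
E
```

```text
t: 11.68
tool_pos: [0.5458, 0.0742, 0.1446]
tool_rot: [2.091, 0.258, -2.09]
contact_force: [-0.4, -0.1, -1.1]
opening: 0.0
t: 12.1
tool_pos: [0.598, 0.0877, 0.1423]
tool_rot: [2.087, 0.259, -2.094]
contact_force: [0.0, -0.3, -0.3]
opening: 0.0001
t: 12.52
tool_pos: [0.5978, 0.0874, 0.1443]
tool_rot: [2.09, 0.259, -2.091]
contact_force: [0.1, -0.9, -0.1]
opening: -0.0003
t 12.52 tcp [0.5978 0.0874 0.1443] xaxis [-0. -0. -1.] turn needed -0.0 F [ 0.1 -0.9 -0.1] open -0.0003 q6 1.35
 dish frame [ 0.0613 -0.0002]
```

View pics/c6.png

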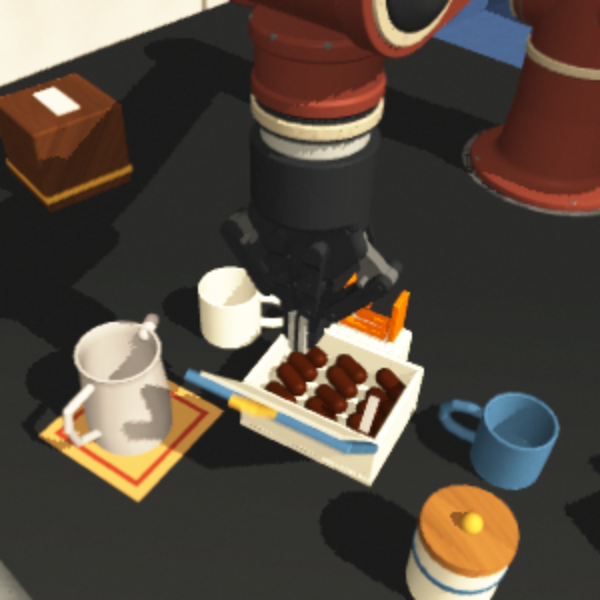

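The lid has gone right over (front edge and tongue at about (260,408)) and the jug is untouched. I back off and check.

```bash
python3 -m crank '[[[-0.02,-0.005,0.01,0],[-0.04,-0.01,0.03,0],[-0.07,-0.018,0.05,0],[-0.1,-0.025,0.07,0],[-0.13,-0.033,0.08,0]]]'
python3 -m crank '[[[-0.02,-0.03,0,0],[-0.04,-0.06,0,0],[-0.06,-0.09,0,0],[-0.07,-0.12,0,0],[-0.07,-0.15,0,0]]]'
python3 -m crank '[[[0,-0.03,0,0],[0,-0.06,0,0],[0,-0.09,0,0],[0,-0.09,0,0],[0,-0.09,0,0]]]'
python3 - <<'E'
from h import *
st()
from station import get_image
b,d=get_image('top'); C=cloud('top',d)
s,ds=get_image('scene'); S=cloud('scene',ds)
cv2.imwrite('pics/f1.png',cv2.resize(np.hstack([b[100:300,90:340],s[100:300,150:400]])[:,:,::-1],None,fx=1.6,fy=1.6))
for th in (2.2,2.4,2.65):
    print(th,[proj(n,[dw(.05-.143*np.cos(th),0,.058+.143*np.sin(th))])[0].round(1) for n in('top','scene')])
cv2.imwrite('pics/f2.png',cv2.resize(b[110:285,100:335][:,:,::-1],None,fx=3.4,fy=3.4,interpolation=cv2.INTER_CUBIC))
E
```

```text
t: 12.98
tool_pos: [0.4679, 0.0543, 0.2271]
tool_rot: [2.094, 0.258, -2.086]
contact_force: [-0.2, 0.2, 1.4]
opening: -0.0003
t: 13.4
tool_pos: [0.3966, -0.0964, 0.2247]
tool_rot: [2.092, 0.258, -2.088]
contact_force: [0.5, -0.4, 0.5]
opening: 0.0
t: 13.82
tool_pos: [0.3979, -0.1863, 0.2243]
tool_rot: [2.092, 0.256, -2.093]
contact_force: [0.3, -0.1, -0.2]
opening: -0.0003
t 13.82 tcp [ 0.3979 -0.1863  0.2243] xaxis [-0.     0.001 -1.   ] turn needed 0.1 F [ 0.3 -0.1 -0.2] open -0.0003 q6 0.72
 dish frame [-0.1992 -0.2171]
2.2 [array([204.2, 127.7]), array([255.6, 219.5])]
2.4 [array([202.8, 119.5]), array([247.2, 239.8])]
2.65 [array([202.2, 114.4]), array([239.3, 264.1])]
```

View pics/f1.png

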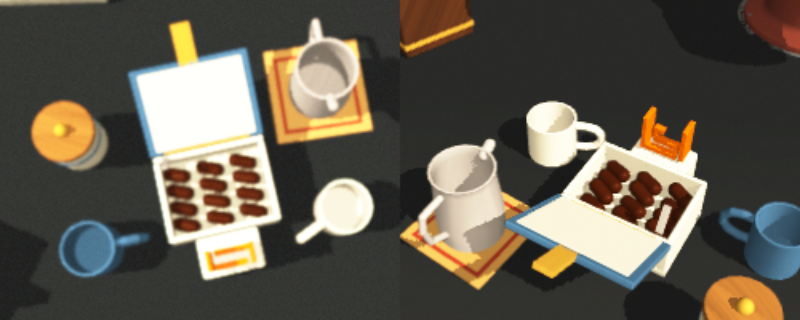

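View pics/f2.png

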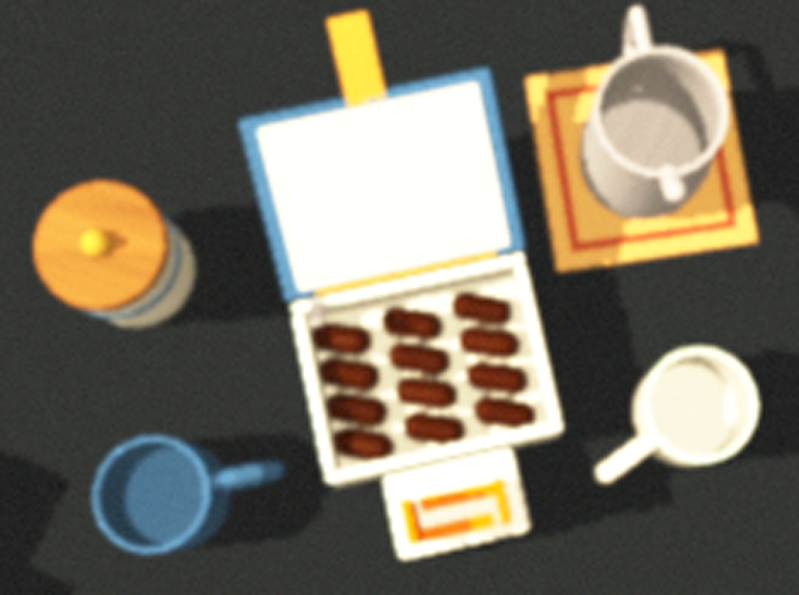

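```bash
python3 - <<'E'
from h import *
j=onz('top',662/3.4+99.65,113/3.4+109.65,.096); print(j, np.linalg.norm(j[:2]-[.6732,-.0475]))
from station import finish_job
if np.linalg.norm(j[:2]-[.6732,-.0475])<.02: print(finish_job())
E
```

```text
[ 0.67181842 -0.04899975  0.096     ] 0.0020391209674211117
the job is handed in; nothing more can be done
None
```

I gripped the milk jug by its sides and slid it onto the coaster. Then I pinched both orange tabs, let go so the lid could spring up, and pushed it over to its back stop. I handed the job in at about 14 s of the 64 s allowed. No verdict was reported.

What the last checks showed:
- **Jug:** it stands upright, about 2 mm from the coaster's centre.
- **Lid:** the tongue tip lies within about 1 pixel of where the top view should show it for 2.65 rad, and within about 6 pixels in the scene view. It rests at its back stop.
- **Tabs:** the grip opening was about 40 mm when pinched, so each tab went in about 7 mm, past the 4.5 mm needed. They are upright again.
- **Cups and canister:** they look unmoved in the before and after pictures.
- **Robot:** it stands clear of everything.

While the tabs were pinched, the lid stopped early, apparently because its tongue rested against the gripper body. The outside force then read about 6–7 N. It rose to about 1.05 rad once I opened the fingers and backed away. No check failed or disagreed.

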